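Put the lidded glaze jars away in the caddy

ROBOT

A 6-joint arm with a two-finger parallel gripper is mounted at the origin on the work surface. World frame = base frame: x ahead of the robot, y to its left, z up, the work surface at z = 0. Lengths are in m, angles in rad, forces in N, time in s.
With the tool pointing down it reaches from about 0.325 to 1 m from the base axis. Payload 5.1 kg.
Tool frame: the origin (TCP) lies on the centre line of the jaws, within the pads' length; the fingertips stand r.finger_overhang ahead of it and the grasp point (between the pads) lies 5 mm behind it (r.finger_overhang is the distance from the TCP to the fingertips, in m); z points along the fingers, y is the direction in which the jaws open and shut (so a half turn about z gives the same grasp; the last joint's range is limited). The gripper opens to 85 mm and grips with 20 to 120 N. Pads are 22 mm wide; open, the fingers measure 114 mm over their backs; the gripper's body (76 mm by 85 mm) begins 54 mm behind the grasp point. The pads swing forward as they close: fully open they stand 13 mm farther back than shut.
Start: joints at [-1.329, 0.124, 1.65, -0, 1.367, -0.083], TCP at [0.207, -0.616, 0.206] pointing down, gripper open.
Joint ranges: [-2.61, 2.61], [-1.02, 2.33], [0.03, 2.71], [-1.35, 4.49], [0.32, 2.68], [-2.91, 2.91]. Speed limits (rad/s): [2.57, 2.57, 3.14, 3.14, 3.14, 3.14].

INTERFACE

Orientations are given as a unit quaternion [x, y, z, w].
In Python, from bench import r, cams gives the robot as it stands. The module is installed in compiled form; this text tells all that it offers.
- The arm moves only by the shell command python3 -m inch 'ROWS' [FORCE]. ROWS is a JSON object of lists of equal length, an entry for each row: "claw": the closure, from 0 (fully open) to 1 (shut); "linear": the shift along the world's x, y, z in mm, a list of three; "roll": the turn about the world's z in rad. A call has exactly 5 rows; each row shifts and turns the commanded pose from where the row before left it; what a row does not reach is not made up. A row lasts 1/8 s, in which the tool goes at most 62.5 mm and 10.7 degrees, less where a joint would pass 70% of its speed; a pose out of reach is approached as far as the arm can. A call with a gripper value outside its range is refused whole. The fingers move at their own pace and stop on an object; FORCE is the grip in N (left out, the last holds). Time passes only in rows, so rows that do not move let the fingers close, or fill a call up. It gives the time, the measured TCP pose, the force and the opening at its end, in the units of the state.
- r.sense(): the state, without advancing time (a new reading comes with each control period).
- cams.read_camera(name): name is "scene" or "side" or "wrist"; returns a dict with "pixels" (384x512x3 uint8, red, green, blue), "K" (3x3 intrinsics, pixels), "R" (3x3) and "t" (3): a world point X has camera coordinates R X + t. Camera axes: x right, y down, z forward; pixel columns grow to the right and rows downward; lengths in m; the calibration is good to about 2 mm. A picture is of the moment at which its call begins. There is no depth.
- r.sign_off(): hands the job in, once; it reports no verdict.
The state is a dict: "t": time; "q": joint angles; "dq": joint speeds; "joint_torque": joint torques, N m; "position": TCP position; "orientation": TCP orientation; "contact_force": force on the tool from outside, world axes, zero at the start; "torque": the same for the moment, N m; "finger_gap": finger opening in m.
Only numpy, scipy, OpenCV 4.12 (cv2) and the standard library are available. Lean on these libraries where they do the work, as an engineer would, in place of code of your own. Each camera call takes 0.05 s, during which the arm holds its last target.

TASK

Put the three lidded glaze jars away in the wooden caddy, each standing fully down in the hole made for it: the wide round jar in the large round hole, the slim one in the small round hole, the square one in the square hole. Keep the jars upright all the way and set them down gently, do not drop them. Leave the open jars, which are still in use, standing where they are.

Things in the scene. Friction and masses are not known exactly. Their poses are not given: they have to be found in the camera images.
- lidded_wide_jar: Closed glaze jar, milky plastic with a band of glaze low on its side and a flat white screw lid on top: round, 60 mm in diameter, body 60 mm high, with the 14 mm lid (1 mm narrower all round, fixed to the jar) 74 mm in all. 155 to 310 g. Stands on the table. Origin: centre of the underside, z up.
- lidded_slim_jar: Closed glaze jar, milky plastic with a band of glaze low on its side and a flat white screw lid on top: round, 40 mm in diameter, body 68 mm high, with the 14 mm lid (1 mm narrower all round, fixed to the jar) 82 mm in all. 125 to 245 g. Stands on the table. Origin: centre of the underside, z up.
- lidded_square_jar: Closed glaze jar, milky plastic with a band of glaze low on its side and a flat white screw lid on top: square, 50 x 50 mm with its flat sides along its own x and y, body 60 mm high, with the 14 mm lid (1 mm narrower all round, fixed to the jar) 74 mm in all. 155 to 310 g. Stands on the table. Origin: centre of the underside, z up.
- open_wide_jar: Open glaze jar in use, same milky plastic and glaze band, no lid, so one looks down into it: round, 60 mm in diameter, body 60 mm high, wall 3 mm. 95 to 120 g. Stands on the table. Origin: centre of the underside, z up.
- open_slim_jar: Open glaze jar in use, same milky plastic and glaze band, no lid, so one looks down into it: round, 40 mm in diameter, body 68 mm high, wall 3 mm. 95 to 120 g. Stands on the table. Origin: centre of the underside, z up.
- open_square_jar: Open glaze jar in use, same milky plastic and glaze band, no lid, so one looks down into it: square, 50 x 50 mm with its flat sides along its own x and y, body 60 mm high, wall 3 mm. 95 to 120 g. Stands on the table. Origin: centre of the underside, z up.
- wide_well: Place for the wide jar: plywood insert 92 x 92 x 24 mm fixed in the caddy, with a round hole 76 mm in diameter, 20 mm deep (8 mm of play on each side of the jar; floor of the hole 4 mm above the origin). Origin: centre of the insert's underside, 6 mm above the table; z up, x along the row of three inserts, y across it.
- slim_well: Place for the slim jar: plywood insert 92 x 92 x 24 mm fixed in the caddy, with a round hole 56 mm in diameter, 20 mm deep (8 mm of play on each side of the jar; floor of the hole 4 mm above the origin). Origin: centre of the insert's underside, 6 mm above the table; z up, x along the row of three inserts, y across it.
- square_well: Place for the square jar: plywood insert 92 x 92 x 24 mm fixed in the caddy, with a square hole 66 x 66 mm with sides along its own x and y, 20 mm deep (8 mm of play on each side of the jar; floor of the hole 4 mm above the origin). Origin: centre of the insert's underside, 6 mm above the table; z up, x along the row of three inserts, y across it.
- caddy: Low fixed wooden tray, 302 x 106 mm, rim 28 mm high, floor 6 mm, holding the three inserts in a row along its x, 96 mm apart, in any order; their tops (30 mm above the table) stand above its rim. Origin: centre of the underside.
Not all that is in view belongs to the job. What is shaped like the lidded_slim_jar but green or yellow is not meant. Leave any blue look-alike of the open_wide_jar alone.

How it is judged:
By the outcome, as a careful person would: the job done as asked, in the order asked, and still so for the second after the job is handed in, with the robot touching nothing.
It also fails if it takes over 88 s, if anything falls off the work surface, if the arm or the gripper's body presses on something with over 40 N, if the wrist force passes 120 N, or if a joint passes its speed limit or range.

## Working session

There is one attempt and no reset: what is moved stays moved. The work goes in short steps, Python scripts to look and compute and a shell command to move; the robot and the scene stay as the last step left them, time stands still between calls to the robot, and variables do not carry over. Pictures are saved under pics/ and viewed, and the job is handed in when it is done.

```bash
mkdir -p pics; python3 - <<'E'
from bench import r,cams
import cv2
s=r.sense();print(s['t'],s['position'],s['orientation'],s['finger_gap'],r.finger_overhang)
for n in ["scene","side","wrist"]:
    d=cams.read_camera(n);cv2.imwrite(f'pics/{n}0.png',d['pixels'][:,:,::-1]);print(n,d['K'].tolist(),d['R'].round(3).tolist(),d['t'].round(3).tolist())
E
```

```text
0.0 [ 0.20723348 -0.61538414  0.20517754] [ 9.86838934e-01  1.61703005e-01 -8.84871364e-05 -1.02405331e-03] 0.0857296743212227 0.014
scene [[365.6930118423103, 0.0, 253.53223068428355], [0.0, 365.6930118423103, 195.03215620368513], [0.0, 0.0, 1.0]] [[-0.353, 0.936, -0.001], [0.626, 0.235, -0.744], [-0.696, -0.263, -0.668]] [0.137, -0.3, 1.455]
side [[455.3337685719335, 0.0, 256.139400936677], [0.0, 455.3337685719335, 184.19940819922903], [0.0, 0.0, 1.0]] [[-0.729, -0.685, -0.007], [-0.475, 0.512, -0.716], [0.493, -0.518, -0.698]] [0.428, 0.246, 1.266]
wrist [[331.39516594423503, 0.0, 254.0623136543137], [0.0, 331.39516594423503, 188.90847583750386], [0.0, 0.0, 1.0]] [[0.319, -0.948, -0.002], [-0.908, -0.306, 0.287], [-0.273, -0.09, -0.958]] [-0.649, -0.037, 0.38]
```

View pics/scene0.png

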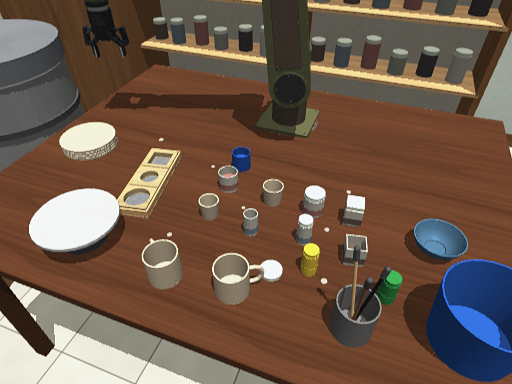

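View pics/side0.png

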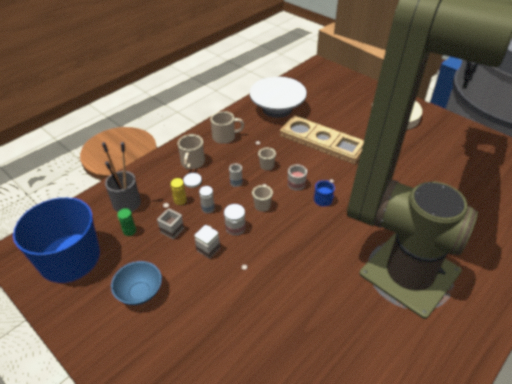

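View pics/wrist0.png

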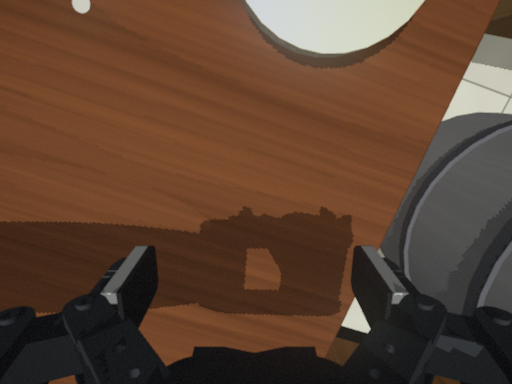

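```bash
cat > h.py <<'E'
import numpy as np, cv2
def ray(d,u,v,z):
    C=-d['R'].T@d['t']; w=d['R'].T@np.linalg.inv(d['K'])@np.array([u,v,1.]); return C+w*(z-C[2])/w[2]
def proj(d,X):
    c=d['R']@np.array(X)+d['t'];p=d['K']@c;return p[:2]/p[2]
E
python3 - <<'E'
import cv2,numpy as np
a=cv2.imread('pics/scene0.png');b=cv2.imread('pics/side0.png')
A=cv2.resize(a[170:270,280:380],(400,400),interpolation=cv2.INTER_CUBIC);B=cv2.resize(b[165:265,150:250],(400,400),interpolation=cv2.INTER_CUBIC)
cv2.imwrite('pics/c1.png',np.hstack([A,B]))
A=cv2.resize(a[140:220,110:190],(400,400),interpolation=cv2.INTER_CUBIC);B=cv2.resize(b[100:180,270:370],(400,320),interpolation=cv2.INTER_CUBIC)
cv2.imwrite('pics/c2.png',np.hstack([A,cv2.copyMakeBorder(B,0,80,0,0,0)]))
E
```

```text
(no output)
```

View pics/c1.png

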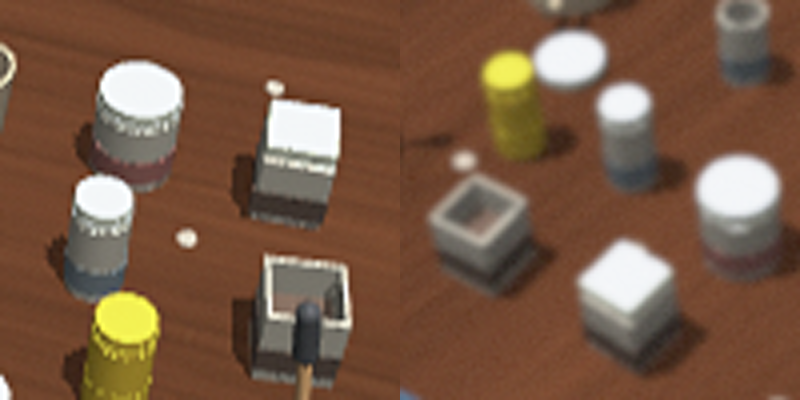

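View pics/c2.png

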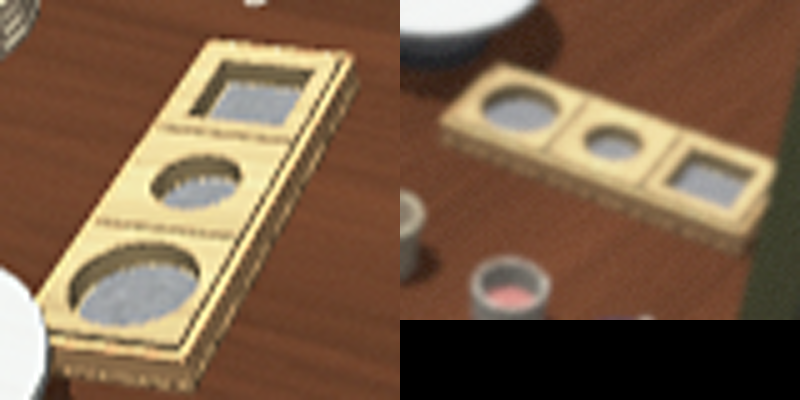

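The closed jars in the scene view are wide at (315,192), slim at (306,219) and square at (356,202). Each has a flat white lid and a milky body. The open look-alikes show dark interiors, the yellow and green jars are excluded by colour, and the white disc at (270,270) is a loose lid. In the caddy, the square hole (160,160) is nearest the robot, the slim hole (149,176) is in the middle and the wide hole (137,197) is at the far end.

```bash
cat > m.py <<'E'
from bench import r,cams
import cv2,numpy as np
from h import *
D={n:cams.read_camera(n) for n in["scene","side"]}
seed={'scene':{'wide':(315,192),'slim':(306,219),'square':(356,202)},'side':{'wide':(234,212),'slim':(206,191),'square':(206,234)}}
H={'wide':.074,'slim':.082,'square':.074}
for n,d in D.items():
    im=d['pixels'];m=(im.min(2)>205).astype(np.uint8)
    num,lab,st,cen=cv2.connectedComponentsWithStats(m)
    for k,(u,v) in seed[n].items():
        l=lab[v,u]
        c=max(cv2.findContours((lab==l).astype(np.uint8),0,1)[0],key=len)[:,0]
        P=np.array([ray(d,*p,H[k])[:2] for p in c])
        R=cv2.minAreaRect((P*1000).astype(np.float32)); e=cv2.minEnclosingCircle((P*1000).astype(np.float32))
        print(n,k,l,st[l].tolist(),'cen',(ray(d,*cen[l],H[k])*1000).round(1),'rect',np.round(R[0],1),np.round(R[1],1),round(R[2],1),'circ',np.round(e[0],1),round(e[1],1))
    hsv=cv2.cvtColor(im,cv2.COLOR_RGB2HSV)
    t=((hsv[:,:,0]>14)&(hsv[:,:,0]<32)&(hsv[:,:,1]>60)&(im[:,:,0]>175)).astype(np.uint8)
    x0,y0,x1,y1=(115,145,185,220) if n=='scene' else (275,112,368,165)
    b=np.zeros_like(t);b[y0:y1,x0:x1]=t[y0:y1,x0:x1]
    cv2.imwrite(f'pics/mask_{n}.png',cv2.resize(b[y0:y1,x0:x1]*255,None,fx=5,fy=5,interpolation=0))
    b=cv2.resize(b,None,fx=1,fy=1)
    cs,hi=cv2.findContours(b,cv2.RETR_CCOMP,1)
    for c,h in zip(cs,hi[0]):
        if cv2.contourArea(c)<60: continue
        P=np.array([ray(d,*p,.03)[:2] for p in c[:,0]],np.float32)*1000
        R=cv2.minAreaRect(P);e=cv2.minEnclosingCircle(P)
        print(n,'hole' if h[3]>=0 else 'outer','px',c[:,0].mean(0).round(),'rect',np.round(R[0],1),np.round(R[1],1),round(R[2],1),'circ',np.round(e[0],1),round(e[1],1))
E
python3 m.py
```

```text
scene wide 8 [305, 186, 20, 13, 215] cen [473.1 214.5  74. ] rect [472.7 214.4] [50.6 54.2] 20.6 circ [472.8 214.2] 28.4
scene slim 23 [299, 214, 14, 11, 121] cen [591.7 218.3  82. ] rect [591.9 218.3] [36.2 33. ] 15.4 circ [591.5 218.3] 18.7
scene square 12 [347, 195, 18, 14, 211] cen [472.5 327.6  74. ] rect [472. 327.] [48.7 45.1] 8.0 circ [472.1 327.4] 32.2
scene outer px [145. 186.] rect [ 531.7 -294.2] [304.6 105.2] 10.8 circ [ 532.6 -291.1] 158.5
scene hole px [136. 197.] rect [ 624.7 -277.6] [80.9 78.5] 63.9 circ [ 625.3 -279.1] 41.8
scene hole px [149. 176.] rect [ 530.1 -295.8] [60.9 57.6] 61.5 circ [ 530.2 -295.9] 31.3
scene hole px [160. 158.] rect [ 436.9 -314. ] [74.8 71.8] 11.0 circ [ 435.5 -314.7] 47.9
side wide 12 [225, 205, 19, 14, 214] cen [473.  216.5  74. ] rect [472.7 216.5] [53.3 51.4] 42.9 circ [473.4 216.1] 27.9
side slim 11 [200, 187, 12, 8, 76] cen [591.9 219.7  82. ] rect [591.8 219.7] [33.5 30.1] 42.8 circ [591.9 219.8] 17.7
side square 13 [196, 226, 21, 17, 211] cen [470.7 329.3  74. ] rect [471.1 329.1] [44.2 46.9] 7.6 circ [470.9 330.2] 29.4
side outer px [324. 136.] rect [ 529.7 -293.7] [297.8 110.6] 10.7 circ [ 528.8 -285.3] 153.2
side hole px [347. 144.] rect [ 436.1 -313.1] [70.5 74.8] 5.9 circ [ 436.6 -314.9] 46.0
side hole px [322. 135.] rect [ 531.4 -295. ] [55.  61.2] 70.1 circ [ 530.3 -294.3] 32.9
side hole px [299. 127.] rect [ 627.  -278.5] [78.6 79.8] 42.7 circ [ 626.9 -277.6] 43.1
```

```bash
python3 - <<'E'
from bench import cams
from h import *
d=cams.read_camera('scene');s=cams.read_camera('side')
for k,u,v,z in [('openwide/slim cup',273,186,.06),('openslim',250,215,.068),('yellow',311,250,.082),('opensq',355,243,.06),('cup2',209,201,.06),('pink',228,173,.06),('blue',241,153,.06),('mug',232,267,.1),('bowl edge near caddy',119,210,.03),('bowl centre',76,218,.04),('bowl edge',104,194,.06),('holder',355,300,.11)]:
    print(k,(ray(d,u,v,z)*1000).round())
for k,u,v,z in [('bowl s edge',306,95,.06),('bowl front',285,113,.06),('bowl base',277,117,0)]: print(k,(ray(s,u,v,z)*1000).round())
i=cv2.imread('pics/side0.png');cv2.imwrite('pics/bowl.png',cv2.resize(i[70:170,230:380],(750,500),interpolation=2))
E
```

```text
openwide/slim cup [474.  93.  60.]
openslim [616.  76.  68.]
yellow [686. 256.  82.]
opensq [608. 350.  60.]
cup2 [597. -53.  60.]
pink [464. -54.  60.]
blue [354. -56.  60.]
mug [808. 108. 100.]
bowl edge near caddy [ 691. -291.   30.]
bowl centre [ 766. -373.   40.]
bowl edge [ 675. -344.   60.]
holder [803. 372. 110.]
bowl s edge [ 714. -422.   60.]
bowl front [ 696. -274.   60.]
bowl base [ 755. -298.    0.]
```

View pics/bowl.png

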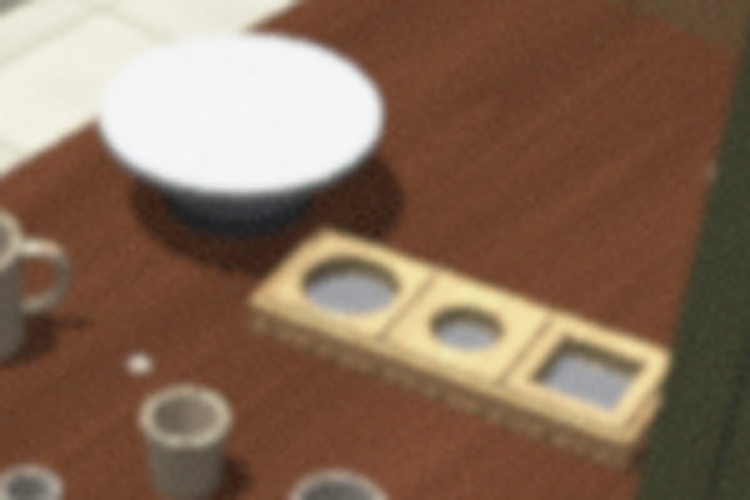

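```bash
python3 - <<'E'
from bench import cams
from h import *
P=[]
for n,(u,v) in [('scene',(75,218)),('side',(278,93))]:
    d=cams.read_camera(n);im=d['pixels'];m=(im.min(2)>170).astype(np.uint8)
    num,lab,st,cen=cv2.connectedComponentsWithStats(m);l=lab[v,u]
    c=max(cv2.findContours((lab==l).astype(np.uint8),0,1)[0],key=len)
    e=cv2.fitEllipse(c);print(n,st[l].tolist(),e);P.append((d,c[:,0],e[0]))
for z in np.arange(0.03,.13,.01):
    A=[np.array([ray(d,*p,z)[:2] for p in c],np.float32)*1000 for d,c,_ in P]
    ee=[cv2.minEnclosingCircle(a) for a in A]; print(z.round(2),[(np.round(e[0]),round(e[1])) for e in ee])
E
```

```text
scene [29, 189, 90, 61, 4091] ((73.61186981201172, 218.79701232910156), (54.44233703613281, 93.19014739990234), 69.97648620605469)
side [0, 12, 323, 154, 13153] ((186.60256958007812, 92.59649658203125), (79.70763397216797, 318.1365051269531), 70.28131866455078)
0.03 [(array([ 754., -390.]), 119), (array([1206., -212.]), 795)]
0.04 [(array([ 761., -380.]), 117), (array([1192., -202.]), 788)]
0.05 [(array([ 768., -370.]), 115), (array([1179., -192.]), 780)]
0.06 [(array([ 775., -360.]), 114), (array([1165., -182.]), 772)]
0.07 [(array([ 782., -350.]), 112), (array([1152., -172.]), 764)]
0.08 [(array([ 789., -340.]), 111), (array([1138., -162.]), 757)]
0.09 [(array([ 795., -330.]), 109), (array([1124., -152.]), 749)]
0.1 [(array([ 802., -320.]), 107), (array([1111., -142.]), 741)]
0.11 [(array([ 809., -310.]), 106), (array([1097., -132.]), 734)]
0.12 [(array([ 816., -300.]), 104), (array([1084., -122.]), 726)]
```

```bash
python3 - <<'E'
from bench import cams
from h import *
d=cams.read_camera('side')
for z in np.arange(0.03,.13,.01): print(z.round(2),(ray(d,278,93.3,z)*1000).round(), np.linalg.norm(ray(d,249.6,92,z)-ray(d,306.6,92,z))*500)
E
```

```text
0.03 [ 833. -391.   30.] 116.69752298921188
0.04 [ 823. -380.   40.] 115.56804300176701
0.05 [ 813. -368.   50.] 114.43856301432217
0.06 [ 803. -356.   60.] 113.30908302687726
0.07 [ 793. -344.   70.] 112.17960303943241
0.08 [ 783. -333.   80.] 111.05012305198748
0.09 [ 773. -321.   90.] 109.92064306454269
0.1 [ 763. -309.  100.] 108.79116307709783
0.11 [ 753. -297.  110.] 107.66168308965298
0.12 [ 743. -286.  120.] 106.53220310220816
```

```bash
python3 -m inch '{"claw":[0,0,0,0,0],"linear":[[45,35,0],[45,35,0],[45,35,0],[45,35,0],[45,35,0]],"roll":[0,0,0,0,0]}' 60
```

```text
t: 1.12
position: [0.4337, -0.4398, 0.2068]
orientation: [0.987, 0.162, 0.0, 0.0]
contact_force: [-0.2, -0.2, 0.2]
finger_gap: 0.0854
```

```bash
python3 -m inch '{"claw":[0,0,0,0,0],"linear":[[10,55,0],[10,55,0],[10,55,0],[10,55,0],[10,55,0]],"roll":[0,0,0,0,0]}'
```

```text
t: 1.75
position: [0.4825, -0.1643, 0.2068]
orientation: [0.987, 0.162, 0.0, 0.0]
contact_force: [0.4, 0.2, 0.5]
finger_gap: 0.0856
```

```bash
python3 -m inch '{"claw":[0,0,0,0,0],"linear":[[5,55,0],[5,55,0],[5,55,0],[5,55,0],[5,55,0]],"roll":[0,0,0,0,0]}'
```

```text
t: 2.38
position: [0.5074, 0.1108, 0.2068]
orientation: [0.987, 0.162, 0.001, 0.0]
contact_force: [-0.3, -0.9, 0.6]
finger_gap: 0.0854
```

```bash
python3 -m inch '{"claw":[0,0,0,0,0],"linear":[[-12,35,0],[-12,35,0],[-12,35,0],[0,0,0],[0,0,0]],"roll":[0,0,0,0,0]}'
```

```text
t: 3.0
position: [0.4715, 0.2137, 0.2065]
orientation: [0.987, 0.162, 0.0, 0.0]
contact_force: [0.7, -0.3, 0.3]
finger_gap: 0.0854
```

```bash
cat > w.py <<'E'
import sys
from bench import cams,r
from h import *
d=cams.read_camera('wrist');cv2.imwrite(f'pics/{sys.argv[1]}.png',d['pixels'][:,:,::-1])
z=float(sys.argv[2]);m=(d['pixels'].min(2)>200).astype(np.uint8)
num,lab,st,cen=cv2.connectedComponentsWithStats(m)
for l in range(1,num):
    if st[l][4]<300: continue
    c=max(cv2.findContours((lab==l).astype(np.uint8),0,1)[0],key=len)[:,0]
    P=np.array([ray(d,*p,z)[:2] for p in c],np.float32)*1000;R=cv2.minAreaRect(P)
    print(st[l].tolist(),'cen',(ray(d,*cen[l],z)*1000).round(1),'rect',np.round(R[0],1),np.round(R[1],1),round(R[2],1))
E
python3 w.py w1 .074
```

```text
[274, 13, 44, 48, 1651] cen [592.8 217.9  74. ] rect [592.3 217.7] [35.9 35.8] 18.6
[107, 104, 55, 59, 2527] cen [471.4 327.8  74. ] rect [470.8 327.5] [45.6 45.1] 6.3
[223, 142, 60, 58, 2750] cen [473.  215.3  74. ] rect [472. 215.] [54.6 55.1] 18.6
```

View pics/w1.png

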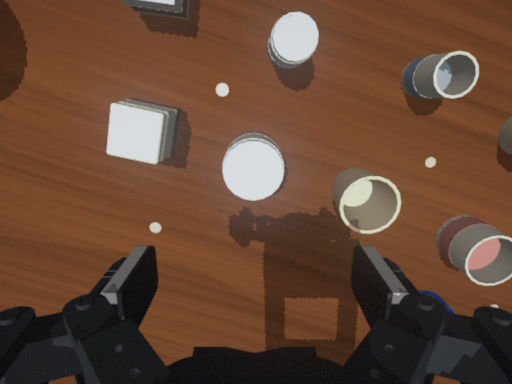

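The wrist picture shows the wide lid at (253,167), the slim lid at (293,40) and the square lid at (138,132). All three agree with the scene and side positions to within 2 mm, so I'm going down on the wide jar.

```bash
python3 -m inch '{"claw":[0,0,0,0,0],"linear":[[1.5,1.5,-40],[0,0,-45],[0,0,-40],[0,0,-25],[0,0,-14]],"roll":[0,0,0,0,0]}' 60
```

```text
t: 3.68
position: [0.4724, 0.2142, 0.0408]
orientation: [0.987, 0.161, -0.001, 0.0]
contact_force: [0.8, -0.8, -0.2]
finger_gap: 0.0853
```

```bash
python3 -m inch '{"claw":[0.3,0.6,0.8,0.8,0.8],"linear":[[0,0,0],[0,0,0],[0,0,0],[0,0,0],[0,0,0]],"roll":[0,0,0,0,0]}' 60
```

```text
t: 4.3
position: [0.4783, 0.2173, 0.0493]
orientation: [0.987, 0.162, 0.006, -0.001]
contact_force: [-0.7, -0.0, 16.2]
finger_gap: 0.0171
```

```bash
python3 - <<'E'
from bench import r,cams
import cv2,numpy as np
d=cams.read_camera('scene');e=cams.read_camera('side');f=cams.read_camera('wrist')
A=cv2.resize(d['pixels'][150:270,260:380],(400,400));B=cv2.resize(e['pixels'][150:270,150:270],(400,400))
cv2.imwrite('pics/g1.png',np.hstack([A,B])[:,:,::-1]);cv2.imwrite('pics/g1w.png',f['pixels'][:,:,::-1]);s=r.sense();print(s['position'],s['finger_gap'],s['contact_force'])
E
```

```text
[0.47838246 0.21730065 0.04932695] 0.017375066456571518 [-1.3849872   0.33785542 15.64974223]
```

View pics/g1.png

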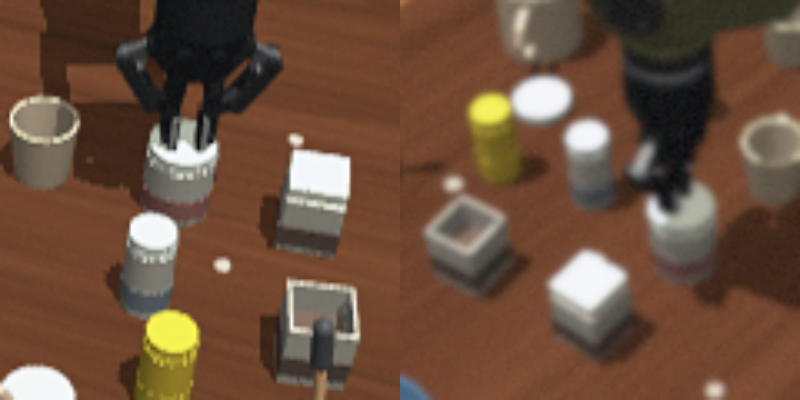

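View pics/g1w.png

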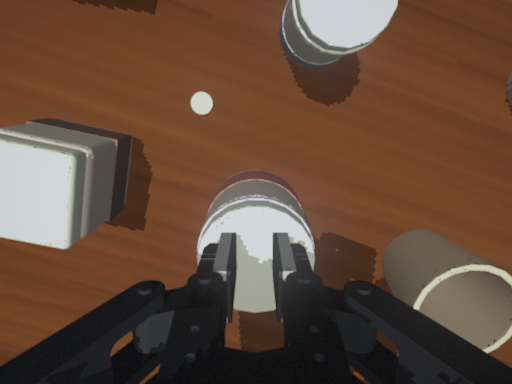

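```bash
python3 - <<'E'
from bench import r,cams
from h import *
s=r.sense();p=s['position']
D={n:cams.read_camera(n) for n in['scene','side','wrist']}
for n,d in D.items():
    print(n,'TCP',proj(d,p).round(1),'tip',proj(d,p-[0,0,.014]).round(1),'z74',proj(d,[p[0],p[1],.074]).round(1),'z90',proj(d,[p[0],p[1],.09]).round(1), 'C',(-d['R'].T@d['t']).round(3))
    cv2.imwrite(f'pics/z_{n}.png',cv2.resize(d['pixels'][170:230,290:350] if n=='scene' else d['pixels'][180:240,200:260],(600,600),interpolation=2)[:,:,::-1])
E
```

```text
scene TCP [314.3 199.9] tip [313.7 203.5] z74 [315.3 193.4] z90 [315.9 189. ] C [1.249 0.325 0.75 ]
side TCP [232.8 216.2] tip [233.  219.3] z74 [232.4 210.6] z90 [232.2 206.9] C [-0.195  0.823  1.063]
wrist TCP [253.4 229.7] tip [253.5 220.4] z74 [253.3 250. ] z90 [253.2 266.8] C [0.547 0.24  0.218]
```

View pics/z_scene.png

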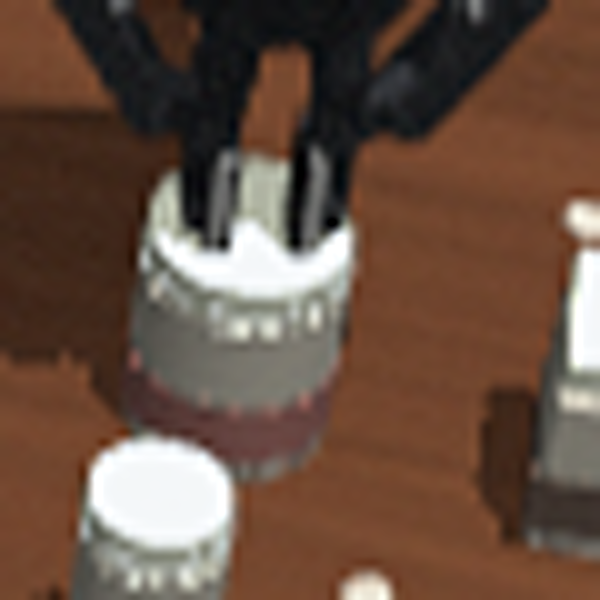

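View pics/z_side.png

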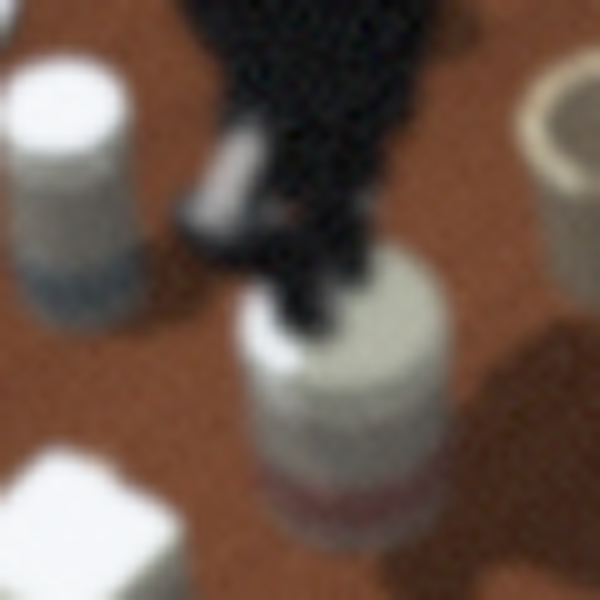

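The picture shows the fingertips closed on top of the wide lid (scene 316,194; side 231,212), not beside it. So the real tips sit about 39 mm higher than the TCP plus overhang implies. I'll lift, open and measure the tips in the air.

```bash
python3 -m inch '{"claw":[0.8,0.8,0.4,0,0],"linear":[[0,0,15],[0,0,40],[0,0,45],[0,0,0],[0,0,0]],"roll":[0,0,0,0,0]}' 60
```

```text
t: 5.22
position: [0.4728, 0.2155, 0.1428]
orientation: [0.987, 0.162, 0.0, -0.0]
contact_force: [0.3, -1.1, 0.2]
finger_gap: 0.0707
```

```bash
python3 - <<'E'
from bench import r,cams
from h import *
s=r.sense();p=s['position'];print(p,s['orientation'],s['finger_gap'],s['contact_force'])
yv=np.array([np.cos(np.deg2rad(108.6)),np.sin(np.deg2rad(108.6)),0])*.0428
I=[]
for n,(x,y) in {'scene':(270,130),'side':(180,150)}.items():
    d=cams.read_camera(n)
    for q in (p-[0,0,.014],p+[0,0,.025]): print(n,[proj(d,q+k*yv).round(1).tolist() for k in(-1,1)])
    I.append(cv2.resize(d['pixels'][y:y+80,x:x+80],(400,400),interpolation=2))
cv2.imwrite('pics/air.png',np.hstack(I)[:,:,::-1])
E
python3 w.py air_w .074
```

```text
[0.47279803 0.21546035 0.14278656] [ 9.86838798e-01  1.61706782e-01  3.14472009e-04 -6.33587960e-05] 0.07070679918810338 [ 0.29687556 -1.1152075   0.19763708]
scene [[301.4, 176.4], [333.3, 177.1]]
scene [[302.7, 164.8], [335.5, 165.5]]
side [[240.0, 188.6], [226.5, 208.3]]
side [[239.6, 178.9], [225.8, 198.6]]
[281, 0, 58, 53, 2534] cen [591.7 217.3  74. ] rect [590.1 216.9] [30.5 36.8] 18.6
[71, 109, 68, 74, 3936] cen [471.6 327.9  74. ] rect [470.8 327.6] [45.2 44.7] 6.3
[218, 155, 75, 72, 4212] cen [473.8 214.7  74. ] rect [473.1 214.4] [55.1 55. ] 16.8
```

View pics/air.png

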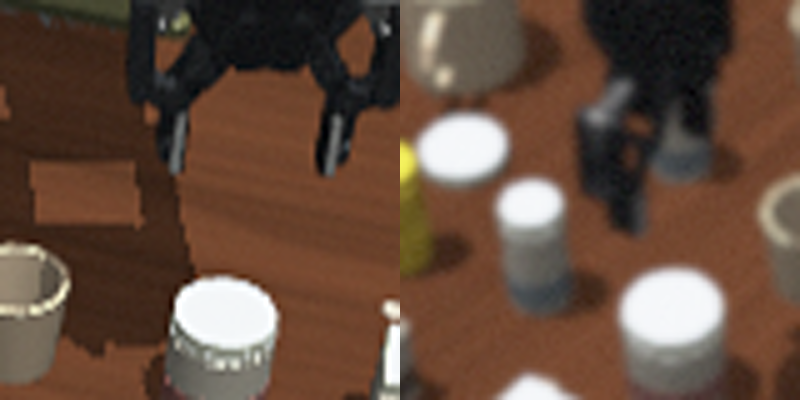

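View pics/air_w.png

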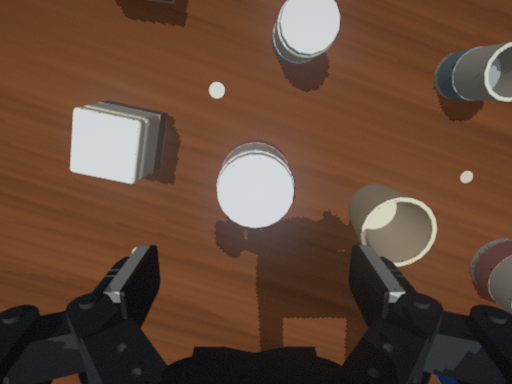

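The tips are at scene (305,164.5) and (335.5,165). That puts them about 25 mm above the reported TCP, where 14 mm below was stated. The same contact reading was 25 mm, so I'm adopting that offset: tips = TCP z + 25 mm or more. The jar has not moved.

```bash
python3 -m inch '{"claw":[0,0,0,0,0],"linear":[[0,0,-40],[0,0,-35],[0,0,-30],[0,0,-22],[0,0,-13]],"roll":[0,0,0,0,0]}' 60
```

```text
t: 6.0
position: [0.4712, 0.2149, -0.0001]
orientation: [0.987, 0.162, -0.002, 0.0]
contact_force: [-0.5, 0.2, -0.1]
finger_gap: 0.0855
```

```bash
python3 -m inch '{"claw":[0.3,0.5,0.6,0.7,0.7],"linear":[[0,0,0],[0,0,0],[0,0,0],[0,0,0],[0,0,0]],"roll":[0,0,0,0,0]}' 60
```

```text
t: 6.62
position: [0.4733, 0.2156, 0.003]
orientation: [0.987, 0.162, 0.001, -0.0]
contact_force: [0.2, 0.7, 0.9]
finger_gap: 0.0583
```

```bash
python3 - <<'E'
from bench import r,cams
import cv2,numpy as np
d=cams.read_camera('scene');e=cams.read_camera('side')
A=cv2.resize(d['pixels'][150:230,270:350],(400,400));B=cv2.resize(e['pixels'][170:250,190:270],(400,400))
cv2.imwrite('pics/g2.png',np.hstack([A,B])[:,:,::-1]);s=r.sense();print(s['position'],s['finger_gap'],s['contact_force'])
E
```

```text
[0.47329238 0.21562057 0.00298352] 0.05868448074735154 [-0.49303527  0.11986524  1.7499317 ]
```

View pics/g2.png

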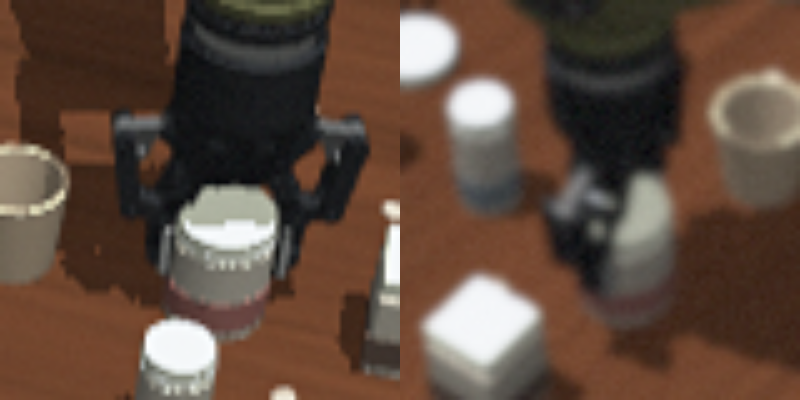

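Pads grip the wide jar from both sides, with the finger ends just above the glaze band (scene crop 170,265 and 285,270) and a gap of 58.5 mm. Lifting.

```bash
python3 -m inch '{"claw":[0.7,0.7,0.7,0.7,0.7],"linear":[[0,0,8],[0,0,22],[0,0,35],[0,0,35],[0,0,20]],"roll":[0,0,0,0,0]}' 60
```

```text
t: 7.35
position: [0.4736, 0.2157, 0.1246]
orientation: [0.987, 0.162, 0.001, -0.0]
contact_force: [-0.6, 0.4, -2.6]
finger_gap: 0.0588
```

```bash
python3 - <<'E'
from bench import r,cams
import cv2,numpy as np
from h import *
d=cams.read_camera('scene');e=cams.read_camera('side')
s=r.sense();p=s['position'];print(p,s['finger_gap'],s['contact_force'],s['torque'])
for z in (.0,-.003,.02,.025,.03): print(z,(proj(d,p+[0,0,z])-[270,130])*5,(proj(e,p+[0,0,z])-[190,150])*5+[400,0])
A=cv2.resize(d['pixels'][130:210,270:350],(400,400));B=cv2.resize(e['pixels'][150:230,190:270],(400,400))
cv2.imwrite('pics/g3.png',np.hstack([A,B])[:,:,::-1])
E
```

```text
[0.47448519 0.21605987 0.12511821] 0.05842012569296915 [ 0.75512043 -0.32847007 -1.70076045] [ 0.00049104 -0.02086159 -0.03227719]
0.0 [236.31134937 241.02479714] [614.58628634 244.69284027]
-0.003 [235.67009885 245.33163811] [614.80770653 248.32637988]
0.02 [240.65399081 211.85824561] [613.09172014 220.16677686]
0.025 [241.75838632 204.4407766 ] [612.71299365 213.95181637]
0.03 [242.8704316  196.97192923] [612.33219988 207.70293144]
```

View pics/g3.png

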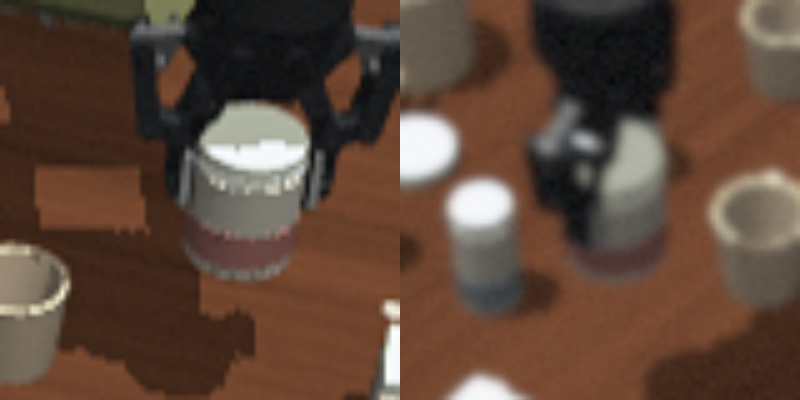

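```bash
python3 -m inch '{"claw":[0.7,0.7,0.7,0.7,0.7],"linear":[[6,-20,5],[10,-35,5],[13,-44,5],[13,-44,0],[13,-44,0]],"roll":[0,0,0,0,0]}' 60
```

```text
t: 8.07
position: [0.527, 0.0272, 0.1353]
orientation: [0.987, 0.162, -0.001, -0.0]
contact_force: [0.5, 0.5, -2.5]
finger_gap: 0.0587
```

```bash
python3 -m inch '{"claw":[0.7,0.7,0.7,0.7,0.7],"linear":[[13,-44,0],[13,-44,0],[13,-44,0],[13,-44,0],[13,-44,0]],"roll":[0,0,0,0,0]}' 60
```

```text
t: 8.7
position: [0.592, -0.1925, 0.1348]
orientation: [0.987, 0.162, -0.002, -0.001]
contact_force: [0.9, -0.1, -2.8]
finger_gap: 0.0586
```

```bash
python3 -m inch '{"claw":[0.7,0.7,0.7,0.7,0.7],"linear":[[13,-40,0],[12,-30,0],[8,-15,0],[0,0,0],[0,0,0]],"roll":[0,0,0,0,0]}' 60
```

```text
t: 9.32
position: [0.6254, -0.2752, 0.1367]
orientation: [0.987, 0.162, -0.001, -0.001]
contact_force: [-0.2, 0.5, -2.1]
finger_gap: 0.0584
```

```bash
python3 -m inch '{"claw":[0.7,0.7,0.7,0.7,0.7],"linear":[[0.5,-2.5,-20],[0,0,-30],[0,0,-25],[0,0,-13],[0,0,0]],"roll":[0,0,0,0,0]}' 60
```

```text
t: 9.95
position: [0.6253, -0.2781, 0.0475]
orientation: [0.987, 0.162, -0.001, -0.001]
contact_force: [0.0, -0.7, -2.2]
finger_gap: 0.0586
```

```bash
cat > pl.py <<'E'
import sys
from bench import r,cams
import cv2,numpy as np
d=cams.read_camera('scene');e=cams.read_camera('side');f=cams.read_camera('wrist')
A=cv2.resize(d['pixels'][130:230,100:200],(400,400),interpolation=2);B=cv2.resize(e['pixels'][90:190,270:370],(400,400),interpolation=2)
cv2.imwrite(f'pics/{sys.argv[1]}.png',np.hstack([A,B])[:,:,::-1]);cv2.imwrite(f'pics/{sys.argv[1]}w.png',f['pixels'][:,:,::-1]);s=r.sense();print(s['position'].round(4),s['finger_gap'],s['contact_force'].round(1))
E
python3 pl.py p1
```

```text
[ 0.6273 -0.2794  0.0509] 0.058514346821154556 [ 1.6  0.2 -2.6]
```

View pics/p1.png

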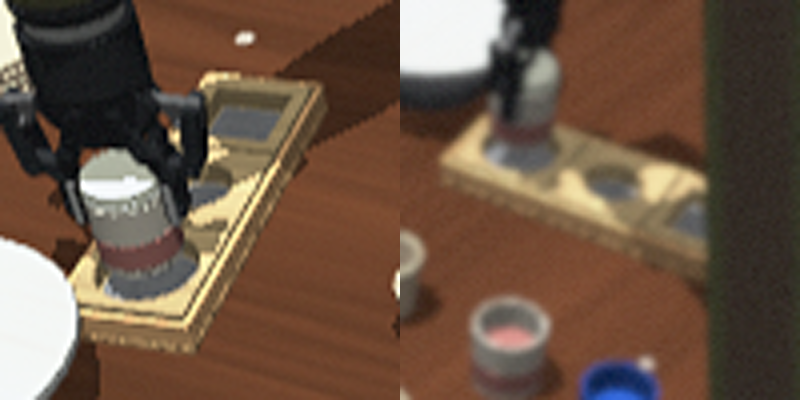

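View pics/p1w.png

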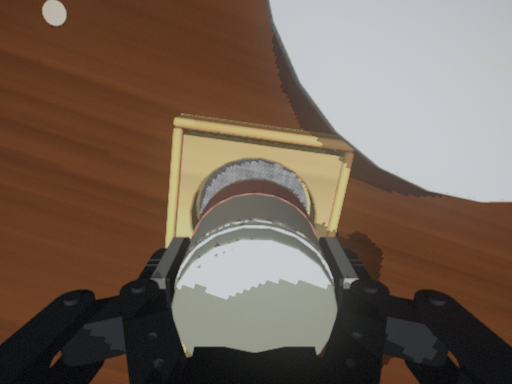

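The wide jar hangs above the large hole, centred: the hole rim shows evenly on both sides in the wrist view (198 and 312 about x=255). Lowering it gently.

```bash
python3 -m inch '{"claw":[0.7,0.7,0.7,0.7,0.7],"linear":[[0,0,-12],[0,0,-10],[0,0,-6],[0,0,-4],[0,0,-1]],"roll":[0,0,0,0,0]}' 60
```

```text
t: 10.72
position: [0.6262, -0.2789, 0.016]
orientation: [0.987, 0.162, -0.0, -0.0]
contact_force: [-0.9, 0.2, -1.5]
finger_gap: 0.0587
```

```bash
python3 -m inch '{"claw":[0.7,0.7,0.7,0.7,0.7],"linear":[[0,0,-1.5],[0,0,-1],[0,0,-0.5],[0,0,0],[0,0,0]],"roll":[0,0,0,0,0]}' 60
```

```text
t: 11.35
position: [0.6264, -0.279, 0.0135]
orientation: [0.987, 0.162, 0.0, 0.0]
contact_force: [-0.4, -0.3, -1.8]
finger_gap: 0.0585
```

Not touching yet (−1.8 N is the jar's weight), so a little further.

```bash
python3 -m inch '{"claw":[0.7,0.7,0.7,0.7,0.7],"linear":[[0,0,-0.8],[0,0,-0.7],[0,0,-0.5],[0,0,0],[0,0,0]],"roll":[0,0,0,0,0]}' 60
```

```text
t: 11.98
position: [0.6267, -0.2792, 0.013]
orientation: [0.987, 0.162, 0.0, 0.0]
contact_force: [-3.4, 2.1, 5.5]
finger_gap: 0.0588
```

```bash
python3 pl.py p2
```

```text
[ 0.6267 -0.2792  0.013 ] 0.05855630632970196 [-3.2  2.4  6.3]
```

View pics/p2.png

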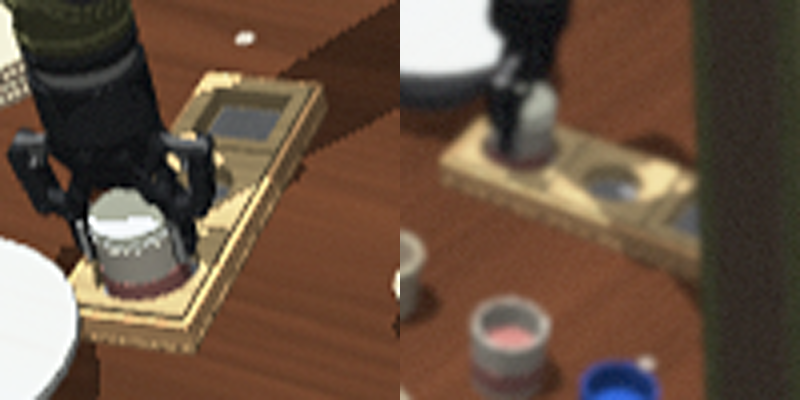

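The floor is reached at TCP 13 mm, as predicted, with about 6 N. Releasing and rising.

```bash
python3 -m inch '{"claw":[0.5,0.3,0.1,0,0],"linear":[[0,0,0],[0,0,0],[0,0,0],[0,0,0],[0,0,0]],"roll":[0,0,0,0,0]}' 60
```

```text
t: 12.75
position: [0.6263, -0.279, 0.011]
orientation: [0.987, 0.162, -0.0, -0.0]
contact_force: [-0.3, 0.2, -0.4]
finger_gap: 0.0855
```

```bash
python3 -m inch '{"claw":[0,0,0,0,0],"linear":[[0,0,5],[0,0,30],[0,0,45],[0,0,50],[0,0,20]],"roll":[0,0,0,0,0]}' 60
```

```text
t: 13.38
position: [0.6282, -0.28, 0.1663]
orientation: [0.987, 0.162, 0.003, 0.002]
contact_force: [0.6, -1.6, 0.5]
finger_gap: 0.0852
```

```bash
python3 pl.py p3
```

```text
[ 0.6267 -0.2792  0.1619] 0.0852365992915942 [-1.1  0.  -0.7]
```

View pics/p3w.png

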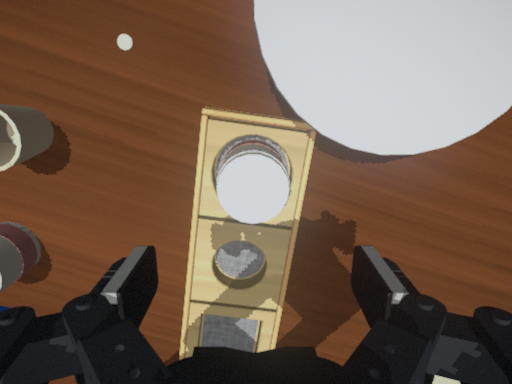

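The wide jar stands in the large hole, with its lid at wrist (253,187). The slim jar is next.

```bash
python3 -m inch '{"claw":[0,0,0,0,0],"linear":[[-3,35,0],[-4,55,0],[-4,55,0],[-4,55,0],[-4,55,0]],"roll":[0,0,0,0,0]}' 60
```

```text
t: 14.15
position: [0.6052, -0.0221, 0.1576]
orientation: [0.987, 0.162, -0.003, -0.001]
contact_force: [0.2, -0.3, 0.2]
finger_gap: 0.0853
```

```bash
python3 -m inch '{"claw":[0,0,0,0,0],"linear":[[-4,55,0],[-4,55,0],[-4,55,0],[-3,50,0],[-1,28,0]],"roll":[0,0,0,0,0]}' 60
```

```text
t: 14.78
position: [0.589, 0.2209, 0.1575]
orientation: [0.987, 0.163, -0.003, 0.0]
contact_force: [0.2, 0.3, -0.4]
finger_gap: 0.0853
```

```bash
python3 w.py w2 .082; python3 -c "
from bench import r;print(r.sense()['position'])"
```

```text
[326, 12, 64, 69, 3469] cen [707.7 186.7  82. ] rect [707.3 186.5] [42.6 43. ] 18.7
[67, 74, 65, 72, 562] cen [612.1 343.8  82. ] rect [609.5 344.2] [44.8 44.8] 11.5
[235, 165, 46, 45, 1632] cen [591.6 218.6  82. ] rect [591.4 218.6] [35.2 34.6] 18.7
[65, 245, 56, 49, 1731] cen [480.2 330.7  82. ] rect [477.2 325.1] [44.  42.8] 6.5
[0.58884755 0.22328375 0.15752816]
```

View pics/w2.png

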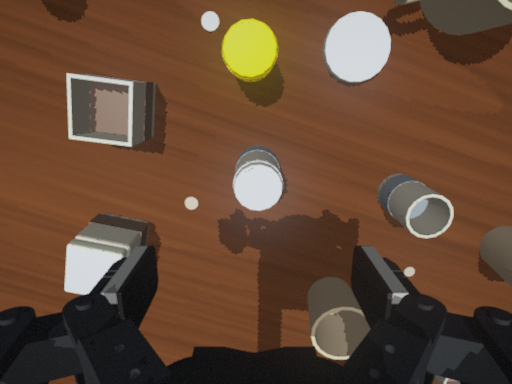

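The white-lidded slim jar is at wrist (258,185). It lies between the yellow look-alike (250,49) and the open jars, so it is the right one. Centring and descending.

```bash
python3 -m inch '{"claw":[0,0,0,0,0],"linear":[[2.5,-4.5,-20],[0,0,-25],[0,0,0],[0,0,0],[0,0,0]],"roll":[0,0,0,0,0]}' 60
```

```text
t: 15.45
position: [0.5947, 0.2141, 0.1174]
orientation: [0.987, 0.161, 0.001, -0.0]
contact_force: [-0.1, 0.6, -0.2]
finger_gap: 0.0856
```

```bash
python3 -m inch '{"claw":[0,0,0,0,0],"linear":[[-2.7,4.5,-30],[0,0,-30],[0,0,-25],[0,0,-16],[0,0,-8]],"roll":[0,0,0,0,0]}' 60
```

```text
t: 16.08
position: [0.5914, 0.2189, 0.0072]
orientation: [0.987, 0.162, 0.0, 0.0]
contact_force: [-0.6, -0.1, 0.1]
finger_gap: 0.085
```

```bash
python3 -m inch '{"claw":[0,0.4,0.6,0.8,0.9],"linear":[[0,0,0],[0,0,0],[0,0,0],[0,0,0],[0,0,0]],"roll":[0,0,0,0,0]}' 60
```

```text
t: 16.7
position: [0.592, 0.2191, 0.0085]
orientation: [0.987, 0.162, 0.001, -0.0]
contact_force: [-0.3, -0.6, 4.0]
finger_gap: 0.0389
```

```bash
python3 -m inch '{"claw":[0.9,0.9,0.9,0.9,0.9],"linear":[[0,0,0],[0,0,0],[0,0,0],[0,0,0],[0,0,0]],"roll":[0,0,0,0,0]}' 60
```

```text
t: 17.32
position: [0.5921, 0.2192, 0.0085]
orientation: [0.987, 0.162, 0.001, -0.0]
contact_force: [0.4, -1.3, 5.9]
finger_gap: 0.0387
```

```bash
python3 - <<'E'
from bench import r,cams
import cv2,numpy as np
d=cams.read_camera('scene');e=cams.read_camera('side')
A=cv2.resize(d['pixels'][170:250,265:345],(400,400));B=cv2.resize(e['pixels'][150:230,160:240],(400,400))
cv2.imwrite('pics/g4.png',np.hstack([A,B])[:,:,::-1]);s=r.sense();print(s['position'],s['finger_gap'],s['contact_force'])
E
```

```text
[0.59205748 0.2191465  0.00847744] 0.03892123379754607 [ 0.0211666  -0.87380479  7.06944842]
```

View pics/g4.png

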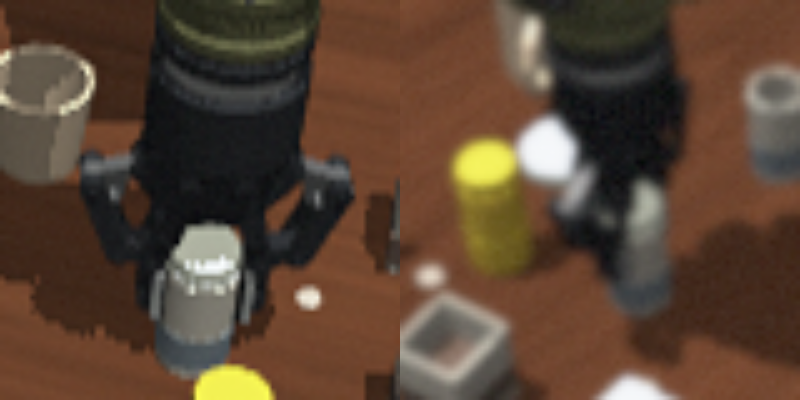

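Slim jar held between the pads (gap 38.9 mm). Lifting and carrying it.

```bash
python3 -m inch '{"claw":[0.9,0.9,0.9,0.9,0.9],"linear":[[0,0,8],[0,0,25],[0,0,40],[0,0,35],[-2,-20,17]],"roll":[0,0,0,0,0]}' 60
```

```text
t: 18.05
position: [0.5895, 0.1993, 0.1342]
orientation: [0.987, 0.163, 0.001, -0.0]
contact_force: [-0.0, 0.1, -2.0]
finger_gap: 0.0385
```

```bash
python3 -m inch '{"claw":[0.9,0.9,0.9,0.9,0.9],"linear":[[-4,-35,0],[-6,-44,0],[-6,-44,0],[-6,-44,0],[-6,-44,0]],"roll":[0,0,0,0,0]}' 60
```

```text
t: 18.68
position: [0.5591, -0.0142, 0.1307]
orientation: [0.987, 0.161, -0.002, -0.0]
contact_force: [-0.3, -0.3, -1.7]
finger_gap: 0.0391
```

```bash
python3 -m inch '{"claw":[0.9,0.9,0.9,0.9,0.9],"linear":[[-6,-44,0],[-6,-44,0],[-6,-44,0],[-6,-44,0],[-6,-44,0]],"roll":[0,0,0,0,0]}' 60
```

```text
t: 19.3
position: [0.5289, -0.2336, 0.1307]
orientation: [0.987, 0.161, -0.001, -0.001]
contact_force: [1.3, 1.0, -2.3]
finger_gap: 0.0388
```

```bash
python3 -m inch '{"claw":[0.9,0.9,0.9,0.9,0.9],"linear":[[-1,-35,0],[0,-20,0],[0,-7,0],[0,0,0],[0,0,0]],"roll":[0,0,0,0,0]}' 60
```

```text
t: 19.92
position: [0.5303, -0.2929, 0.1322]
orientation: [0.987, 0.162, -0.0, -0.0]
contact_force: [-0.3, -0.1, -2.8]
finger_gap: 0.0385
```

```bash
python3 -m inch '{"claw":[0.9,0.9,0.9,0.9,0.9],"linear":[[0,-2.5,-20],[0,0,-27],[0,0,-20],[0,0,-10],[0,0,0]],"roll":[0,0,0,0,0]}' 60
```

```text
t: 20.55
position: [0.5297, -0.296, 0.0543]
orientation: [0.987, 0.162, -0.001, -0.001]
contact_force: [0.2, -0.4, -2.5]
finger_gap: 0.0387
```

```bash
python3 pl.py p4
```

```text
[ 0.531  -0.2971  0.0566] 0.03859254303746558 [ 0.6  0.3 -2.6]
```

View pics/p4.png

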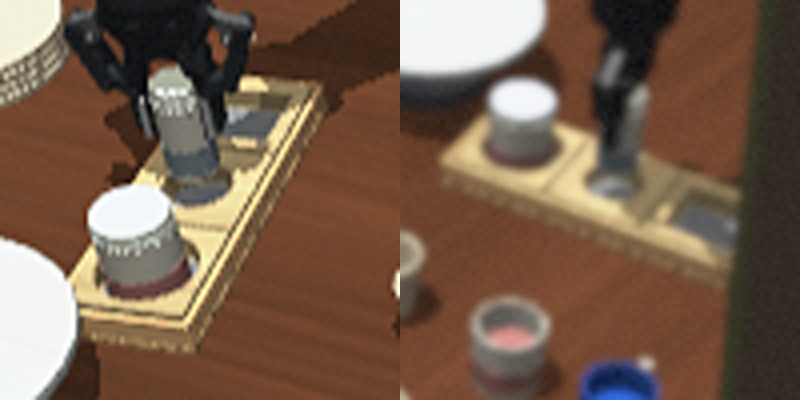

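View pics/p4w.png

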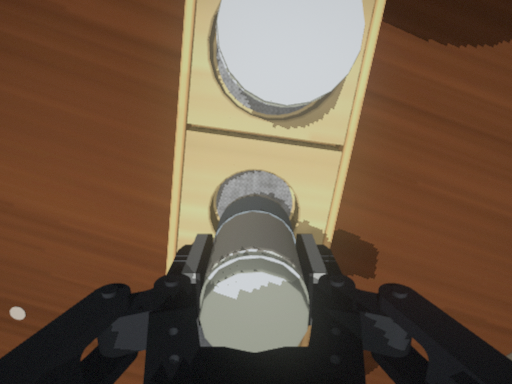

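The slim jar is above the small hole, centred (rim 213 to 296 about x=255 in the wrist view). Lowering.

```bash
python3 -m inch '{"claw":[0.9,0.9,0.9,0.9,0.9],"linear":[[0,1,-12],[0,0,-11],[0,0,-7],[0,0,-4],[0,0,-1]],"roll":[0,0,0,0,0]}' 60
```

```text
t: 21.32
position: [0.5301, -0.2954, 0.02]
orientation: [0.987, 0.162, -0.0, -0.0]
contact_force: [-0.3, -0.3, -3.5]
finger_gap: 0.0385
```

```bash
python3 -m inch '{"claw":[0.9,0.9,0.9,0.9,0.9],"linear":[[0,0,-0.8],[0,0,-0.7],[0,0,-0.7],[0,0,0],[0,0,0]],"roll":[0,0,0,0,0]}' 60
```

```text
t: 21.95
position: [0.5304, -0.2956, 0.0185]
orientation: [0.987, 0.162, 0.0, 0.0]
contact_force: [0.3, -0.1, -1.3]
finger_gap: 0.0388
```

```bash
python3 -m inch '{"claw":[0.9,0.9,0.9,0.9,0.9],"linear":[[0,0,-0.5],[0,0,-0.5],[0,0,0],[0,0,0],[0,0,0]],"roll":[0,0,0,0,0]}' 60
```

```text
t: 22.58
position: [0.5304, -0.2957, 0.0185]
orientation: [0.987, 0.162, 0.0, 0.0]
contact_force: [-2.5, 1.6, 5.5]
finger_gap: 0.0383
```

On the floor at 18.5 mm, as predicted. Releasing.

```bash
python3 -m inch '{"claw":[0.75,0.5,0.25,0,0],"linear":[[0,0,0],[0,0,0],[0,0,0],[0,0,0],[0,0,0]],"roll":[0,0,0,0,0]}' 60
```

```text
t: 23.2
position: [0.5302, -0.2955, 0.0171]
orientation: [0.987, 0.162, -0.0, -0.0]
contact_force: [-0.1, 0.4, 0.4]
finger_gap: 0.0854
```

```bash
python3 -m inch '{"claw":[0,0,0,0,0],"linear":[[0,0,5],[0,0,30],[0,0,45],[0,0,45],[0,0,20]],"roll":[0,0,0,0,0]}' 60
```

```text
t: 23.82
position: [0.5316, -0.2964, 0.1661]
orientation: [0.987, 0.162, 0.002, 0.002]
contact_force: [-0.1, -0.2, -0.9]
finger_gap: 0.0854
```

```bash
python3 pl.py p5
```

```text
[ 0.5304 -0.2957  0.1626] 0.08535891958142362 [ 0.4  0.2 -0.6]
```

View pics/p5.png

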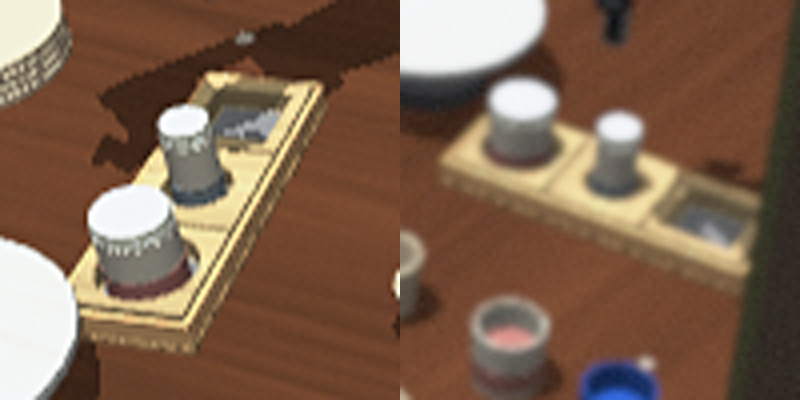

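Both jars stand in their holes, at crop left (133,240) and (190,155). Next is the square jar, so I'm swinging back and turning −0.205 rad so that the jaws match its sides.

```bash
python3 -m inch '{"claw":[0,0,0,0,0],"linear":[[-3,35,0],[-5,55,0],[-5,55,0],[-5,55,0],[-5,55,0]],"roll":[0,-0.05,-0.05,-0.05,-0.055]}' 60
```

```text
t: 24.6
position: [0.5052, -0.0386, 0.159]
orientation: [0.998, 0.059, -0.002, -0.001]
contact_force: [1.2, 0.2, 0.0]
finger_gap: 0.0852
```

```bash
python3 -m inch '{"claw":[0,0,0,0,0],"linear":[[-5,55,0],[-5,55,0],[-5,55,0],[-5,55,0],[-5,55,0]],"roll":[0,0,0,0,0]}' 60
```

```text
t: 25.22
position: [0.4802, 0.2357, 0.159]
orientation: [0.998, 0.06, -0.002, 0.001]
contact_force: [0.5, -0.2, -0.0]
finger_gap: 0.0855
```

```bash
python3 -m inch '{"claw":[0,0,0,0,0],"linear":[[-6,50,0],[-5,33,0],[-5,11,0],[0,0,0],[0,0,0]],"roll":[0,0,0,0,0]}' 60
```

```text
t: 25.85
position: [0.4661, 0.3273, 0.1613]
orientation: [0.998, 0.059, -0.001, 0.0]
contact_force: [0.4, -0.4, -0.2]
finger_gap: 0.0852
```

```bash
python3 w.py w3 .074; python3 -c "
from bench import r;s=r.sense();print(s['position'],s['orientation'])"
```

```text
[207, 0, 71, 33, 567] cen [583.6 349.4  74. ] rect [586.9 349.6] [20.1 48.4] 6.8
[225, 151, 60, 57, 3332] cen [471.6 327.8  74. ] rect [470.9 327.7] [46.3 47.2] 6.8
[0.46632736 0.32726614 0.16173626] [ 9.98248543e-01  5.91579976e-02 -2.74246622e-04  3.20610748e-04]
```

View pics/w3.png

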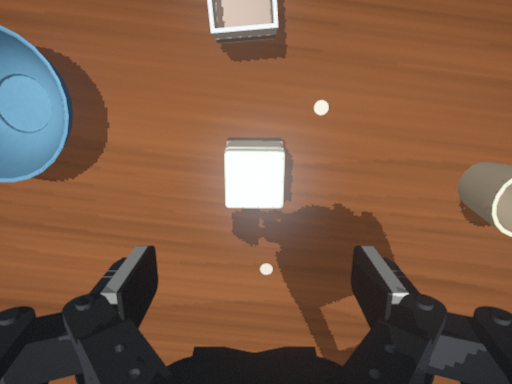

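The square lid is at wrist (255,179), squared up with the jaws, and measures 46 × 47 mm. Descending.

```bash
python3 -m inch '{"claw":[0,0,0,0,0],"linear":[[5,0.6,-35],[0,0,-45],[0,0,-40],[0,0,-26],[0,0,-12]],"roll":[0,0,0,0,0]}' 60
```

```text
t: 26.52
position: [0.4705, 0.3275, 0.0025]
orientation: [0.998, 0.059, -0.001, 0.001]
contact_force: [0.1, 0.6, -0.6]
finger_gap: 0.0857
```

```bash
python3 -m inch '{"claw":[0,0.4,0.6,0.8,0.8],"linear":[[0,0,0],[0,0,0],[0,0,0],[0,0,0],[0,0,0]],"roll":[0,0,0,0,0]}' 60
```

```text
t: 27.15
position: [0.4725, 0.3298, 0.006]
orientation: [0.998, 0.06, 0.001, -0.001]
contact_force: [0.0, -1.4, 6.1]
finger_gap: 0.0492
```

```bash
python3 - <<'E'
from bench import r,cams
import cv2,numpy as np
d=cams.read_camera('scene');e=cams.read_camera('side')
A=cv2.resize(d['pixels'][160:240,315:395],(400,400));B=cv2.resize(e['pixels'][190:270,165:245],(400,400))
cv2.imwrite('pics/g5.png',np.hstack([A,B])[:,:,::-1]);s=r.sense();print(s['position'],s['finger_gap'],s['contact_force'])
E
```

```text
[0.4725273  0.32983786 0.00601844] 0.049043299790046735 [ 0.65934614 -0.25085565  5.79812983]
```

View pics/g5.png

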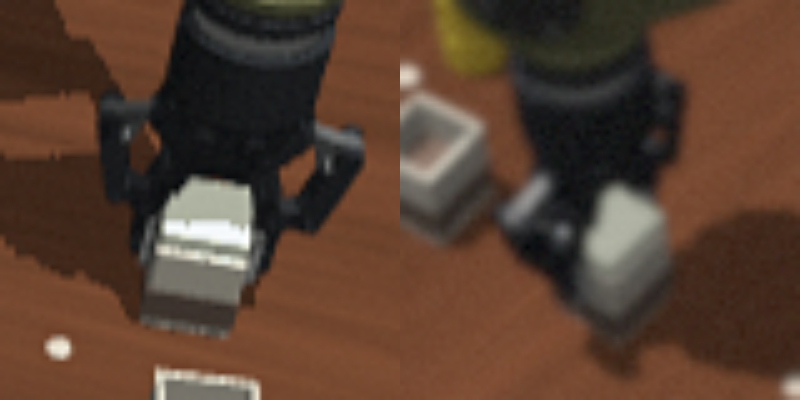

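Square jar gripped (gap 49 mm). Lifting and carrying it, with +0.07 rad of turn on the way to match the hole (10.7°).

```bash
python3 -m inch '{"claw":[0.8,0.8,0.8,0.8,0.8],"linear":[[0,0,8],[0,0,25],[0,0,40],[0,0,35],[0,-20,17]],"roll":[0,0,0,0,0]}' 60
```

```text
t: 27.88
position: [0.4716, 0.31, 0.1315]
orientation: [0.998, 0.061, 0.001, -0.001]
contact_force: [0.4, -0.2, -1.6]
finger_gap: 0.0492
```

```bash
python3 -m inch '{"claw":[0.8,0.8,0.8,0.8,0.8],"linear":[[0,-35,0],[0,-46,0],[0,-46,0],[0,-46,0],[0,-46,0]],"roll":[0,0,0.02,0.02,0.03]}' 60
```

```text
t: 28.5
position: [0.4702, 0.0887, 0.1286]
orientation: [0.995, 0.095, -0.001, -0.0]
contact_force: [0.2, 1.0, -1.1]
finger_gap: 0.0491
```

```bash
python3 -m inch '{"claw":[0.8,0.8,0.8,0.8,0.8],"linear":[[0,-46,0],[0,-46,0],[-2,-46,0],[-4,-46,0],[-5,-46,0]],"roll":[0,0,0,0,0]}' 60
```

```text
t: 29.12
position: [0.4592, -0.141, 0.1287]
orientation: [0.995, 0.095, -0.0, -0.0]
contact_force: [0.2, -0.4, -1.3]
finger_gap: 0.0493
```

```bash
python3 -m inch '{"claw":[0.8,0.8,0.8,0.8,0.8],"linear":[[-6,-46,0],[-6,-46,0],[-6,-38,0],[-4,-22,0],[-2,-8,0]],"roll":[0,0,0,0,0]}' 60
```

```text
t: 29.75
position: [0.4354, -0.3004, 0.1286]
orientation: [0.996, 0.094, -0.0, -0.001]
contact_force: [0.1, -0.3, -1.2]
finger_gap: 0.0487
```

```bash
python3 -m inch '{"claw":[0.8,0.8,0.8,0.8,0.8],"linear":[[0,-12,0],[0,-2,0],[0,0,0],[0,0,0],[0,0,0]],"roll":[0,0,0,0,0]}' 60
```

```text
t: 30.38
position: [0.4363, -0.3135, 0.1292]
orientation: [0.995, 0.095, 0.0, -0.0]
contact_force: [-0.3, -0.3, -1.8]
finger_gap: 0.0491
```

```bash
python3 -m inch '{"claw":[0.8,0.8,0.8,0.8,0.8],"linear":[[0.5,0,-20],[0,0,-27],[0,0,-20],[0,0,-10],[0,0,0]],"roll":[0,0,0,0,0]}' 60
```

```text
t: 31.0
position: [0.4362, -0.3135, 0.0512]
orientation: [0.996, 0.095, -0.001, -0.001]
contact_force: [0.7, 0.2, -1.9]
finger_gap: 0.0487
```

```bash
python3 pl.py p6
```

```text
[ 0.4374 -0.3146  0.0533] 0.04936891648657392 [-0.7  0.1 -1.4]
```

View pics/p6.png

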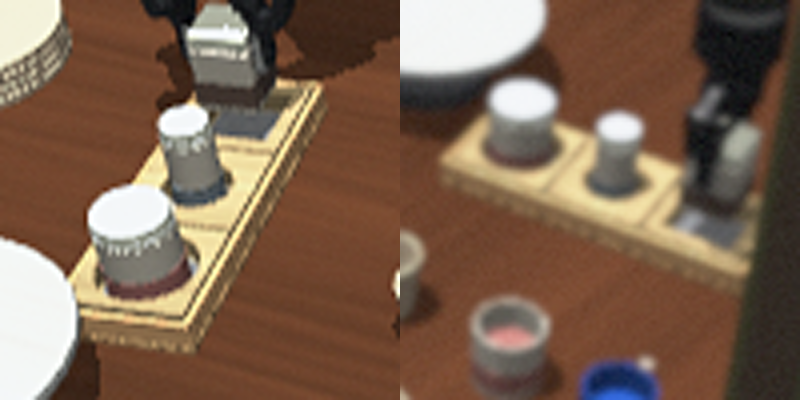

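View pics/p6w.png

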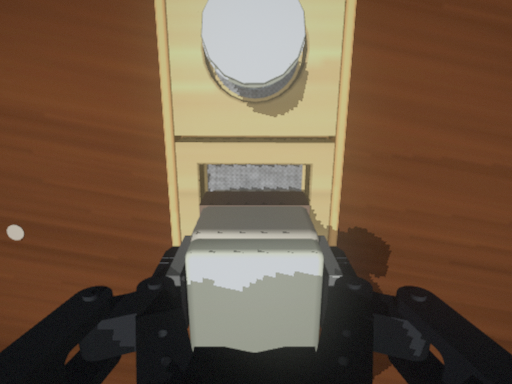

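The square jar is above the square hole with its sides parallel and centred (hole 198 to 312 about x=255). Lowering.

```bash
python3 -m inch '{"claw":[0.8,0.8,0.8,0.8,0.8],"linear":[[0,0.5,-12],[0,0,-10],[0,0,-7],[0,0,-4],[0,0,-1]],"roll":[0,0,0,0,0]}' 60
```

```text
t: 31.78
position: [0.4366, -0.3133, 0.0178]
orientation: [0.995, 0.095, -0.0, -0.0]
contact_force: [0.1, 1.0, -1.8]
finger_gap: 0.0492
```

```bash
python3 -m inch '{"claw":[0.8,0.8,0.8,0.8,0.8],"linear":[[0,0,-0.8],[0,0,-0.7],[0,0,-0.7],[0,0,0],[0,0,0]],"roll":[0,0,0,0,0]}' 60
```

```text
t: 32.4
position: [0.4367, -0.3134, 0.0161]
orientation: [0.995, 0.095, 0.0, 0.0]
contact_force: [-0.1, 1.3, -2.1]
finger_gap: 0.0489
```

```bash
python3 -m inch '{"claw":[0.8,0.8,0.8,0.8,0.8],"linear":[[0,0,-0.6],[0,0,-0.6],[0,0,0],[0,0,0],[0,0,0]],"roll":[0,0,0,0,0]}' 60
```

```text
t: 33.02
position: [0.437, -0.3137, 0.0161]
orientation: [0.995, 0.095, 0.0, 0.0]
contact_force: [-1.8, 1.1, 5.2]
finger_gap: 0.0492
```

Down on the floor at 16.1 mm, as predicted. Releasing, then rising.

```bash
python3 -m inch '{"claw":[0.6,0.4,0.2,0,0],"linear":[[0,0,0],[0,0,0],[0,0,0],[0,0,0],[0,0,0]],"roll":[0,0,0,0,0]}' 60
```

```text
t: 33.65
position: [0.4367, -0.3134, 0.0147]
orientation: [0.996, 0.095, -0.0, -0.0]
contact_force: [0.0, 0.4, -0.7]
finger_gap: 0.0856
```

```bash
python3 -m inch '{"claw":[0,0,0,0,0],"linear":[[0,0,5],[0,0,30],[0,0,45],[0,0,50],[0,0,40]],"roll":[0,0,0,0,0]}' 60
```

```text
t: 34.28
position: [0.4371, -0.3137, 0.1876]
orientation: [0.995, 0.095, 0.001, 0.001]
contact_force: [0.2, 0.0, -0.1]
finger_gap: 0.0852
```

```bash
python3 -m inch '{"claw":[0,0,0,0,0],"linear":[[0,0,0],[0,0,0],[0,0,0],[0,0,0],[0,0,0]],"roll":[0,0,0,0,0]}' 60
```

```text
t: 34.9
position: [0.4364, -0.3132, 0.1839]
orientation: [0.996, 0.095, -0.001, -0.001]
contact_force: [-0.2, 0.5, 0.5]
finger_gap: 0.0851
```

```bash
python3 pl.py p7; python3 - <<'E'
from bench import cams
from h import *
for n,S in {'scene':{'wide':(132,183,.084),'slim':(147,160,.092)},'side':{'wide':(300,115,.084),'slim':(325,123,.092)},}.items():
    d=cams.read_camera(n);cv2.imwrite(f'pics/end_{n}.png',d['pixels'][:,:,::-1])
    lab=cv2.connectedComponentsWithStats((d['pixels'].min(2)>205).astype(np.uint8))
    for k,(u,v,z) in {**S,'square':(*map(int,proj(d,[.4365,-.3137,.084])),.084)}.items():
        l=lab[1][v,u]
        if l: print(n,k,(ray(d,*lab[3][l],z)*1000).round(1),lab[2][l].tolist())
E
```

```text
[ 0.4366 -0.3134  0.1846] 0.08533651176029972 [-0.2 -0.8  0.8]
scene wide [ 626.6 -279.    84. ] [122, 176, 20, 14, 207]
scene slim [ 529.3 -295.5   92. ] [140, 156, 12, 8, 75]
scene square [ 436.9 -311.8   84. ] [149, 140, 18, 10, 122]
side wide [ 626.9 -277.2   84. ] [293, 111, 15, 9, 106]
side slim [ 530.6 -294.3   92. ] [320, 119, 10, 6, 47]
side square [ 435. -311.   84.] [342, 128, 15, 10, 106]
```

View pics/p7.png

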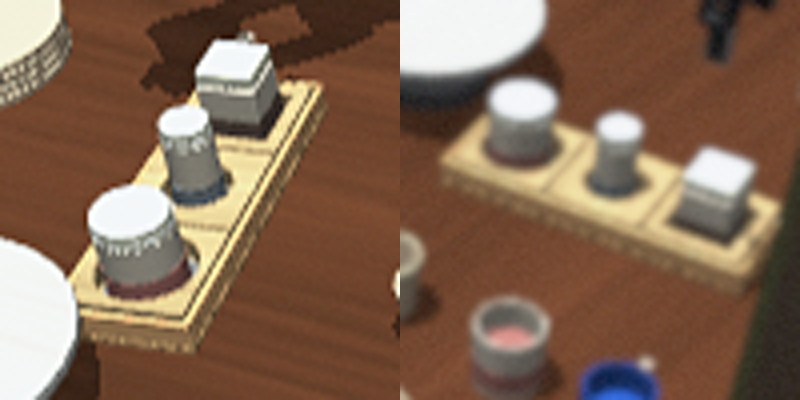

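View pics/end_scene.png

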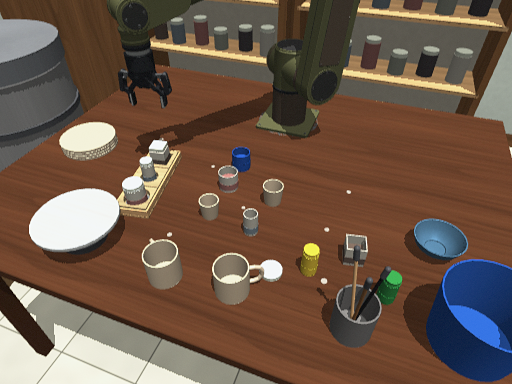

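All three lids now read at their seated heights, within 3 mm of the hole centres in both views. The open jars are where they were and the gripper is clear, so I'm handing in.

```bash
python3 -c "
from bench import r;print(r.sign_off())"
```

```text
the job is handed in; nothing more can be done
None
```

All three lidded jars are in their caddy holes: wide in the large round hole, slim in the small round hole, square in the square hole. I handed the job in at about 35 s of the 88 s allowed.

**Last checks:** In both the scene and side views the lids sit at their seated height and within about 3 mm of the hole centres. Each jar touched the hole floor at the predicted height with about 6 N, and was then released. In the last scene picture the open jars and the look-alikes stand where they were, and the raised, open gripper touches nothing.

**What went wrong:** My first grasp of the wide jar failed. The fingertips are really about 25 mm above the reported TCP, not 14 mm below it as stated. The fingers therefore closed on top of the lid and pressed on it with about 16 N. The jar stayed upright and did not move. I lifted, measured the real offset from the pictures and used it for all three jars.

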